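# Spot-check the welded pad with the infrared thermometer

## Task

Before the welded parts are handled, check that the square-tube post has cooled: pick the infrared thermometer out of the steel tray and aim its lens at the middle of the small upright pad on the square-tube post (not the round-pipe or the angle-iron one), square-on from about 10 cm in front and without touching the post. Hold it steady there for a second or two, then lay it back flat in the tray, without dropping it, and let go.

Things in the scene. Friction and masses are not known exactly. Their poses are not given: they have to be found in the camera images.
- thermometer: Infrared thermometer: grey box 110 x 42 x 52 high mm, rubber band round its middle, round black lens barrel (34 mm across) 35 mm out of its front end. Up to 0.33 kg. Lies flat in the tray, lens away from the robot. Origin: underside, 70 mm ahead of its rear end; lens 75 mm ahead of the origin, 30 mm up. x: where the lens looks; y: across the 42 mm width; z: up. Grip it across y, near the origin.
- square_post: Post fixed to the bench: 44 mm square tube on a 120 mm square, 10 mm thick base; 180 mm high. Origin: base underside centre; z up. An arm holds the pad out along -x, towards the robot within 17 degrees of world -x. Beside it, in a row in any order, about 270 mm apart, two like bystanders: round pipe on a round base; L-shaped angle iron on a square base.
- pad (a point): Centre of the front face of the square-tube post's pad, an upright steel plate 60 x 60 x 6 mm, 66 mm from the post's axis and 120 mm above the bench. Axes as the post's: the face looks along -x, so the thermometer's x must point along this +x to be square-on.
- tray: Shallow open steel tray fixed to the bench, 200 (x) x 180 (y) x 15 mm high, walls and floor 4 mm. Origin: centre of its underside; z up. Beside the thermometer, 85 to 100 mm away between centres, on either side and about parallel, lies a wire brush 30 mm high. Other things on the bench in front of the posts are at most 65 mm high.
There are look-alikes about, which are no part of the job. Leave any red look-alike of the thermometer alone.

How it is judged (in metres and radians):
On the way:
1. the held thermometer is still, its lens 60 to 140 mm before the pad, its sight line within 20 mm (sideways, up or down) of the pad centre and 15 degrees of square-on (x of pad in the frame of thermometer between 0.135 and 0.215 m and y of pad in the frame of thermometer between -0.02 and 0.02 m and z of pad in the frame of thermometer between 0.01 and 0.05 m and angle between the x axis of thermometer and the x axis of square_post, either way round below 0.262 rad and x of thermometer in the frame of square_post below -0.1 m and linear speed of thermometer below 0.02 m/s and angular speed of thermometer below 0.15 rad/s and contact force between the fingers and thermometer above 1 N), for 1 s.
At the end, for the whole second after the job is handed in: After the aiming, the thermometer lies flat on the tray's floor (underside within 5 mm of the floor, tilted less than 4 degrees), anywhere inside the tray's rim and facing any way, at rest and released (x of thermometer in the frame of tray between -0.09 and 0.09 m and y of thermometer in the frame of tray between -0.08 and 0.08 m and z of thermometer in the frame of tray between 0 and 0.009 m and angle between thermometer's own z axis and vertical below 0.07 rad and linear speed of thermometer below 0.02 m/s and contact force between the fingers and thermometer below 0.1 N); the robot touches nothing.
It fails at once if the thermometer touches the square post (contact force between thermometer and square_post above 1 N).
It fails at once if the thermometer is let go of more than 25 mm above the tray's floor (z of thermometer in the frame of tray above 0.029 m and contact force between the fingers and thermometer below 0.05 N).
It also fails if it takes over 54 s, if anything falls off the work surface, if the arm or the gripper's body presses on something with over 40 N, if the wrist force passes 120 N, or if a joint passes its speed limit or range.

## Robot

A 6-joint arm with a two-finger parallel gripper is mounted at the origin on the work surface. World frame = base frame: x ahead of the robot, y to its left, z up, the work surface at z = 0. Lengths are in mm, angles in rad, forces in N, time in s.
With the tool pointing down it reaches from about 350 to 975 mm from the base axis. Payload 7.1 kg.
Tool frame: the origin (TCP) lies between the finger pads; the fingertips stand 17 mm ahead of it and the grasp point (between the pads) lies 2 mm behind it; z points along the fingers, y is the direction in which the jaws open and shut (so a half turn about z gives the same grasp; the last joint's range is limited). The gripper opens to 88 mm and grips with 3 to 60 N. Pads are 20 mm wide; open, the fingers measure 115 mm over their backs; the gripper's body (75 mm by 178 mm) begins 61 mm behind the grasp point.
Start: joints at [1.127, 0.423, 1.63, -0, 1.089, -0.019], TCP at [257.554, 569.448, 239.675] pointing down, gripper open.
Joint ranges: [-3, 3], [-0.9, 2.11], [0.09, 2.58], [-1.31, 4.45], [0.11, 2.69], [-2.54, 2.54]. Speed limits (rad/s): [2.39, 2.39, 3.01, 3.14, 3.14, 3.14].

## Interface

Orientations are given as a unit quaternion [x, y, z, w].
In Python, from station import get_obs, imaging, ticket gives the robot as it stands.
- The arm moves only by the tool play_rows, never from a script. Its argument "motion" is a list of rows, each a list of 7 numbers: the shift along the world's x, y, z in cm, then the turn, a rotation vector about the world's x, y, z in rad, then the opening in per cent of the stroke, from 0 (shut) to 100 (fully open). In form: [[tx, ty, tz, wx, wy, wz, claw], ...]. A call has 1 to 10 rows; each row shifts and turns the commanded pose from where the row before left it; what a row does not reach is not made up. A row lasts 1/12 s, in which the tool goes at most 41.7 mm and 7.16 degrees, less where a joint would pass 70% of its speed; a pose out of reach is approached as far as the arm can. A call is refused whole if a number of a shift passes 4.17 or a number of a turn 0.125, either way. A call with a gripper value outside its range is refused whole. The fingers move at their own pace and stop on an object; "grip_force" is the grip in N (left out, the last holds). Time passes only in rows, so rows that do not move let the fingers close. It gives the time, the measured TCP pose, the force and the opening at its end, in the units of the state.
- get_obs(): the state, without advancing time (a new reading comes with each control period).
- imaging.grab_frame(name): name is "scene" or "top"; returns a dict with "img" (420x560x3 uint8, blue, green, red), "range_z" (420x560 float32, mm along the optical axis (not along the pixel's ray), 0 where there is no reading), "fx", "fy", "cx", "cy" (pixels), "R" (3x3) and "t" (3): a world point X has camera coordinates R X + t. Camera axes: x right, y down, z forward; pixel columns grow to the right and rows downward; lengths in mm; the calibration is good to about 2 mm. A picture is of the moment at which its call begins.
- ticket.finish_job(): hands the job in, once; it reports no verdict.
The state is a dict: "time": time; "joint_positions": joint angles; "qd": joint speeds; "joint_torque": joint torques, N m; "tcp_pos": TCP position; "orientation": TCP orientation; "force": force on the tool from outside, world axes, zero at the start; "moment": the same for the moment, N m; "opening": finger opening in mm.
Only numpy, scipy, OpenCV 4.12 (cv2) and the standard library are available. Lean on these libraries where they do the work, as an engineer would, in place of code of your own. Each camera call takes 0.05 s, during which the arm holds its last target.

## Working session

There is one attempt and no reset: what is moved stays moved. The work goes in short steps, Python scripts to look and compute and a tool call to move; the robot and the scene stay as the last step left them, time stands still between calls to the robot, and variables do not carry over. Pictures are saved under pics/ and viewed, and the job is handed in when it is done.

Besides the shell and the picture viewer there is one more tool, called after "Call:" by a JSON object that holds its "fn" and its "kwargs", one argument or row to a line. play_rows: Moves the arm, as the interface text tells. Its arguments: {"type":"object","properties":{"motion":{"type":"array","items":{"type":"array","items":{"type":"number"}}},"grip_force":{"type":"number"}},"required":["motion"]}

```bash
mkdir -p pics; ls
python3 - <<'E'
from station import get_obs, imaging
import cv2,numpy as np,pickle
print(get_obs())
for n in("scene","top"):
    f=imaging.grab_frame(n); cv2.imwrite(f"pics/{n}0.png",f["img"]); pickle.dump(f,open(f"{n}0.pkl","wb"))
    print(n,f["fx"],f["fy"],f["cx"],f["cy"],np.round(f["R"],4).tolist(),np.round(f["t"],1).tolist())
E
```

```text
pics
{'time': 0.0, 'joint_positions': array([ 1.12700250e+00,  4.23866833e-01,  1.63071456e+00, -6.78867548e-06,
        1.08856607e+00, -1.90084810e-02]), 'qd': array([-1.51507157e-03,  8.76036900e-04,  8.50203309e-06, -2.42258182e-04,
        6.34200348e-04,  1.32456947e-04]), 'joint_torque': array([-2.61454588e-03, -5.44619179e+01, -2.73656327e+01,  6.42490550e-02,
        2.29261431e-02, -1.26128107e-04]), 'tcp_pos': array([257.32940862, 568.97452804, 238.87579078]), 'orientation': array([ 2.10797805e-01,  9.77529376e-01, -7.57371446e-04, -1.75364888e-04]), 'force': array([-0.57024044,  0.31511265, -0.87537703]), 'moment': array([ 0.00597583, -0.00086093, -0.00069097]), 'opening': 87.66138812841369}
scene 535.7599300609141 535.7599300609141 276.19364373361475 211.88856994502098 [[-0.6621, 0.7493, -0.0099], [0.5099, 0.4408, -0.7388], [-0.5492, -0.4942, -0.6739]] [333.5, -171.9, 1575.5]
top 383.5296926386912 383.5296926386912 279.8294374386198 208.13746905541998 [[0.0198, -0.9996, -0.0189], [-0.9975, -0.0185, -0.068], [0.0677, 0.0202, -0.9975]] [3.2, 518.9, 961.2]
```

View pics/scene0.png

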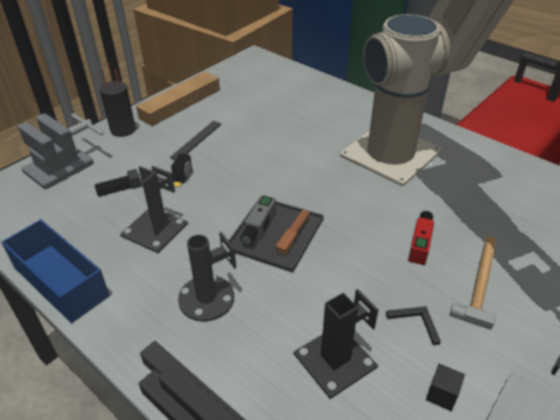

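View pics/top0.png

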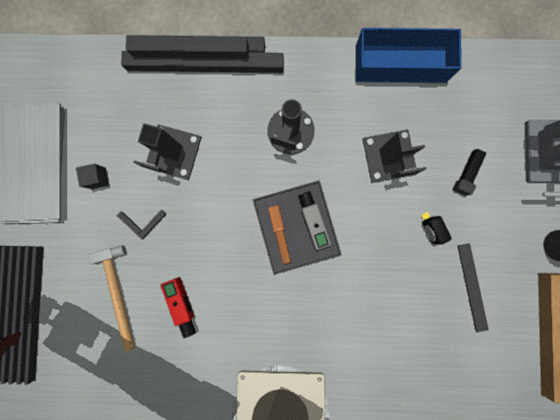

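Run:
```python
import cv2,numpy as np
s=cv2.imread("pics/scene0.png");t=cv2.imread("pics/top0.png")
r=lambda i,x,y:cv2.convertScaleAbs(cv2.resize(i[y:y+100,x:x+130],(390,300),interpolation=cv2.INTER_CUBIC),alpha=1.8,beta=20)
cv2.imwrite("pics/c1.png",np.vstack([np.hstack([r(s,280,285),r(s,90,160)]),np.hstack([r(t,110,110),r(t,340,110)])]))
cv2.imwrite("pics/c2.png",np.hstack([r(s,215,185),r(t,240,175)]))
```

```text
(no output)
```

View pics/c1.png

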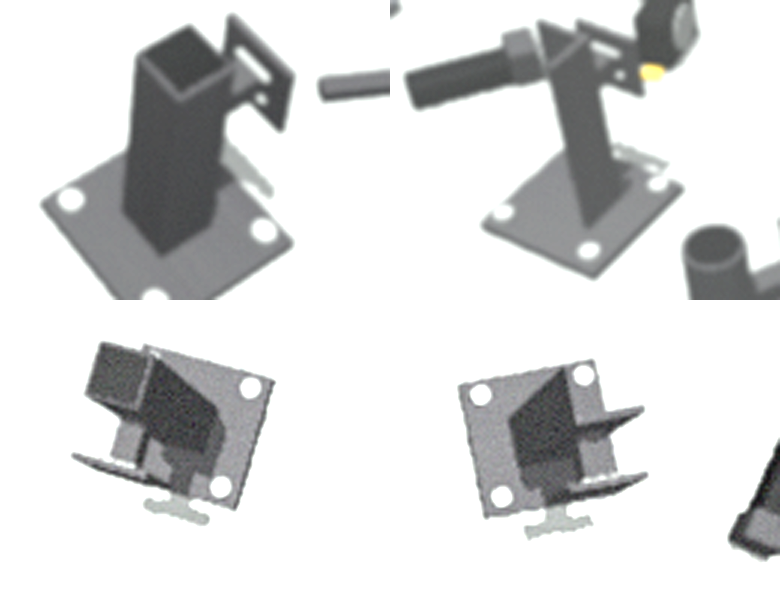

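View pics/c2.png

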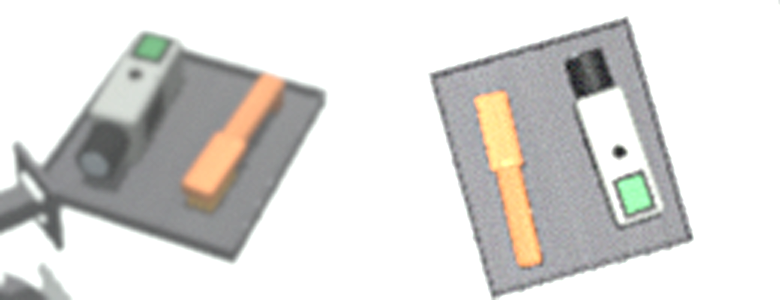

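```bash
cat > h.py <<'E'
import numpy as np,pickle
def cloud(f):
    d=f["range_z"];v,u=np.mgrid[:420,:560]
    P=np.stack([(u-f["cx"])/f["fx"]*d,(v-f["cy"])/f["fy"]*d,d],-1)
    X=(P-f["t"])@f["R"]; X[d<=0]=np.nan
    return X
def proj(f,X):
    c=np.asarray(X)@np.array(f["R"]).T+f["t"]; return np.c_[c[:,0]/c[:,2]*f["fx"]+f["cx"],c[:,1]/c[:,2]*f["fy"]+f["cy"]]
E
python3 - <<'E'
from h import *; import cv2
T=pickle.load(open("top0.pkl","rb"));S=pickle.load(open("scene0.pkl","rb"))
for n,f in(("T",T),("S",S)): print(n,"cam",np.round(-np.array(f["R"]).T@f["t"]))
XT,XS=cloud(T),cloud(S)
for n,p in dict(therm=(314,215),scr=(321,240),lens=(306,200),brushwide=(275,215),trayfloor=(295,230),bench=(240,230),posttop=(150,133),base=(190,145),base2=(170,175)).items(): print(n,np.round(XT[p[1],p[0]]))
for n,p in dict(therm=(258,222),scr=(266,201),lens=(248,238),brush=(295,235),floor=(270,240),posttop=(340,303),base=(350,365)).items(): print("S",n,np.round(XS[p[1],p[0]]))
# thermometer body top
for n,X in(("T",XT),("S",XS)):
    c=XT[215,314]
    m=(np.abs(X[...,0]-c[0])<110)&(np.abs(X[...,1]-c[1])<60)&(X[...,2]>44)&(X[...,2]<75)
    P=X[m]; r=cv2.minAreaRect(P[:,:2].astype(np.float32)); print(n,"body top",m.sum(),r,np.percentile(P[:,2],[5,50,95]))
    m=(X[...,2]>5)&(X[...,2]<22)&(np.abs(X[...,0]-c[0])<150)&(np.abs(X[...,1]-c[1])<170)
    r=None
    # base plate of square post, height 10
    b=XT[145,190]
    m=(np.abs(X[...,0]-b[0])<120)&(np.abs(X[...,1]-b[1])<120)&(X[...,2]>6)&(X[...,2]<14)
    P=X[m]; print(n,"base",m.sum(),cv2.minAreaRect(P[:,:2].astype(np.float32)))
    m=(np.abs(X[...,0]-b[0])<120)&(np.abs(X[...,1]-b[1])<120)&(X[...,2]>172)&(X[...,2]<190)
    P=X[m]; print(n,"tubetop",m.sum(),P.mean(0) if len(P) else 0,cv2.minAreaRect(P[:,:2].astype(np.float32)))
    m=(np.abs(X[...,0]-b[0])<140)&(np.abs(X[...,1]-b[1])<120)&(X[...,2]>144)&(X[...,2]<156)
    print(n,"z150 band",np.round(X[m]).astype(int)[::4].tolist())
E
```

```text
T cam [453.  -7. 994.]
S cam [1174.  604.  938.]
therm [501. -71.  58.]
scr [440. -89.  57.]
lens [538. -52.  51.]
brushwide [500.  25.  31.]
trayfloor [464. -27.   3.]
bench [461. 116.   1.]
posttop [666. 295. 179.]
base [680. 251.  13.]
base2 [601. 302.   7.]
S therm [513. -49.  59.]
S scr [445. -85.  60.]
S lens [556. -42.  43.]
S brush [468.  29.  33.]
S floor [499. -24.   4.]
S posttop [663. 293. 183.]
S base [657. 328.  12.]
T body top 924 ((488.6666564941406, -70.55810546875), (144.88922119140625, 42.253517150878906), 20.328950881958008) [47.68185077 55.79007085 59.17518598]
T base 1078 ((692.611572265625, 244.66819763183594), (232.45458984375, 205.3131561279297), 88.09564971923828)
T tubetop 423 [660.57344163 295.15617552 180.81031266] ((661.8272094726562, 296.7810974121094), (44.80747985839844, 43.981624603271484), 75.90463256835938)
T z150 band [[676, 272, 152], [673, 273, 147], [666, 274, 156], [665, 273, 153], [662, 275, 146], [655, 277, 154], [654, 277, 147], [649, 277, 152], [644, 317, 149], [643, 311, 145], [641, 305, 144], [639, 280, 155], [636, 282, 156], [637, 284, 
[... 1186 characters left out ...]
2], [605, 334, 152], [608, 332, 150], [610, 331, 149], [607, 338, 151], [610, 338, 152], [609, 335, 145], [678, 271, 155], [677, 273, 153], [678, 273, 148], [679, 274, 147], [643, 319, 151], [682, 283, 155], [680, 280, 147], [651, 322, 156], [683, 286, 154], [650, 322, 151], [683, 291, 154], [653, 320, 150], [683, 289, 150], [660, 318, 153], [682, 288, 145], [662, 317, 151], [654, 320, 145], [685, 297, 153], [667, 316, 152], [685, 297, 151], [672, 316, 154], [662, 317, 144], [687, 302, 154], [673, 314, 151], [685, 299, 146], [677, 313, 151], [686, 300, 145], [686, 309, 153], [680, 313, 151], [686, 303, 145], [686, 310, 151], [679, 314, 147], [688, 312, 152], [689, 309, 147], [689, 309, 145]]
```

Square post: at top pixel (168,150), with its hollow square top and its pad towards the robot. The post in the middle is the round pipe (290,125), and the one at (395,157) is the angle iron.

Things that could be taken for the thermometer, by top pixel:
- grey box in the tray (314,220): chosen, with its black barrel away from the robot
- red look-alike (178,305)
- black torch (470,172)

The crop confirms the grey box, and both views put its top at z≈56.

Call:
{"fn": "play_rows", "kwargs": {
  "motion": [
    [1.14, -3.2, -0.4, 0, 0, 0.039, 88],
    [1.14, -3.2, -0.4, 0, 0, 0.039, 74],
    [1.14, -3.2, -0.4, 0, 0, 0.039, 74],
    [1.14, -3.2, -0.4, 0, 0, 0.039, 74],
    [1.14, -3.2, -0.4, 0, 0, 0.039, 74],
    [1.14, -3.2, -0.4, 0, 0, 0.039, 74],
    [1.14, -3.2, -0.4, 0, 0, 0.039, 74],
    [1.14, -3.2, -0.4, 0, 0, 0.039, 74],
    [1.14, -3.2, -0.4, 0, 0, 0.039, 74],
    [1.14, -3.2, -0.4, 0, 0, 0.039, 74]
  ],
  "grip_force": 30
}}

```text
time: 0.93
tcp_pos: [371.6, 247.8, 199.4]
orientation: [0.016, 1.0, -0.0, -0.0]
force: [1.1, 0.5, -0.5]
opening: 65.0
```

Call:
{"fn": "play_rows", "kwargs": {
  "motion": [
    [1.14, -3.2, -0.4, 0, 0, 0.039, 74],
    [1.14, -3.2, -0.4, 0, 0, 0.039, 74],
    [1.14, -3.2, -0.4, 0, 0, 0.039, 74],
    [1.14, -3.2, -0.4, 0, 0, 0.039, 74],
    [1.14, -3.2, -0.4, 0, 0, 0.039, 74],
    [1.14, -3.2, -0.4, 0, 0, 0.039, 74],
    [1.14, -3.2, -0.4, 0, 0, 0.039, 74],
    [1.14, -3.2, -0.4, 0, 0, 0.039, 74],
    [1.14, -3.2, -0.4, 0, 0, 0.039, 74],
    [1.14, -3.2, -0.4, 0, 0, 0.039, 74]
  ]
}}

```text
time: 1.77
tcp_pos: [485.6, -72.3, 159.3]
orientation: [-0.178, 0.984, 0.0, -0.0]
force: [0.4, 0.7, 0.2]
opening: 65.1
```

Call:
{"fn": "play_rows", "kwargs": {
  "motion": [
    [0, 0, -1, 0, 0, 0, 74],
    [0, 0, -1, 0, 0, 0, 74],
    [0, 0, 0, 0, 0, 0, 74],
    [0, 0, 0, 0, 0, 0, 74]
  ]
}}

```text
time: 2.1
tcp_pos: [484.2, -69.5, 138.8]
orientation: [-0.177, 0.984, 0.001, -0.001]
force: [-0.0, 0.6, 0.7]
opening: 64.9
```

Run:
```python
from station import get_obs,imaging
import cv2,numpy as np; from scipy.spatial.transform import Rotation as R
from h import *
o=get_obs();print(o["time"],o["tcp_pos"],o["opening"],o["joint_positions"].round(2)); y=R.from_quat(o["orientation"]).as_matrix();print(y.round(4).tolist(),np.degrees(np.arctan2(y[1,1],y[0,1])))
f=imaging.grab_frame("scene");cv2.imwrite("pics/s1.png",f["img"])
# fresh measure: body only(z 53-58), both start frames
for n in("top0","scene0"):
    X=cloud(pickle.load(open(n+".pkl","rb")))
    m=(np.abs(X[...,0]-488)<90)&(np.abs(X[...,1]+71)<60)&(X[...,2]>52)&(X[...,2]<63)
    print(cv2.minAreaRect(X[m][:,:2].astype(np.float32)))
    m=(np.abs(X[...,0]-480)<170)&(np.abs(X[...,1]+30)<170)&(X[...,2]>10)&(X[...,2]<20)
    print("tray",cv2.minAreaRect(X[m][:,:2].astype(np.float32)))
```

```text
2.1 [484.22762075 -69.46643402 138.76172   ] 64.85112966238121 [-0.17  0.38  1.99  0.    0.77 -2.09]
[[-0.9374, -0.3483, -0.0028], [-0.3483, 0.9374, 0.0006], [0.0025, 0.0016, -1.0]] 110.38113641355102
((487.17633056640625, -71.11339569091797), (140.628662109375, 42.10777282714844), 20.132352828979492)
tray ((471.43621826171875, -29.07769012451172), (200.0911865234375, 180.06736755371094), 17.13515853881836)
((485.36761474609375, -73.10580444335938), (140.90396118164062, 40.8876953125), 20.23853874206543)
tray ((472.1453552246094, -31.46758270263672), (206.85922241210938, 183.16944885253906), 17.737319946289062)
```

View pics/s1.png

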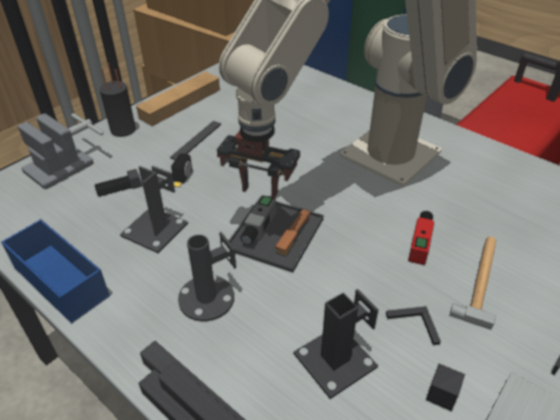

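The gripper is in place above the grey thermometer, with its jaws across the width. The tray wall is close on the -y side, so I'll keep the tips just above its 15 mm rim and stop with the TCP at z≈36.

Call:
{"fn": "play_rows", "kwargs": {
  "motion": [
    [0.1, -0.2, -1.3, 0, 0, 0, 74],
    [0, 0, -1.3, 0, 0, 0, 74],
    [0, 0, -1.3, 0, 0, 0, 74],
    [0, 0, -1.3, 0, 0, 0, 74],
    [0, 0, -1.3, 0, 0, 0, 74],
    [0, 0, -1.3, 0, 0, 0, 74],
    [0, 0, -1.3, 0, 0, 0, 74],
    [0, 0, -0.7, 0, 0, 0, 74],
    [0, 0, -0.4, 0, 0, 0, 74],
    [0, 0, 0, 0, 0, 0, 74]
  ]
}}

```text
time: 2.98
tcp_pos: [486.3, -71.9, 37.4]
orientation: [-0.177, 0.984, 0.0, -0.0]
force: [-0.0, 0.1, 0.2]
opening: 65.0
```

Call:
{"fn": "play_rows", "kwargs": {
  "motion": [
    [0, 0, 0, 0, 0, 0, 30],
    [0, 0, 0, 0, 0, 0, 30],
    [0, 0, 0, 0, 0, 0, 30],
    [0, 0, 0, 0, 0, 0, 30],
    [0, 0, 0, 0, 0, 0, 30],
    [0, 0, 0, 0, 0, 0, 30],
    [0, 0, 0, 0, 0, 0, 30],
    [0, 0, 0, 0, 0, 0, 30]
  ],
  "grip_force": 30
}}

```text
time: 3.65
tcp_pos: [487.2, -72.8, 38.3]
orientation: [-0.177, 0.984, -0.0, 0.001]
force: [-0.2, -0.7, 6.7]
opening: 41.6
```

Call:
{"fn": "play_rows", "kwargs": {
  "motion": [
    [0, 0, 0.3, 0, 0, 0, 30],
    [0, 0, 0.6, 0, 0, 0, 30],
    [0, 0, 1, 0, 0, 0, 30],
    [0, 0, 1.5, 0, 0, 0, 30],
    [0, 0, 1.5, 0, 0, 0, 30],
    [0, 0, 1.5, 0, 0, 0, 30],
    [0, 0, 1.2, 0, 0, 0, 30],
    [0, 0, 0.6, 0, 0, 0, 30],
    [0, 0, 0, 0, 0, 0, 30],
    [0, 0, 0, 0, 0, 0, 30]
  ]
}}

```text
time: 4.48
tcp_pos: [486.5, -72.5, 119.9]
orientation: [-0.177, 0.984, -0.0, 0.0]
force: [-0.5, 0.8, -2.5]
opening: 41.9
```

Run:
```python
from station import get_obs,imaging
import cv2,numpy as np; from h import *
o=get_obs();print(o["time"],o["tcp_pos"],o["opening"],o["force"])
f=imaging.grab_frame("scene");cv2.imwrite("pics/s2.png",cv2.resize(f["img"][100:300,150:400],(750,600)))
```

```text
4.4833 [486.49113069 -72.52330938 119.94324271] 41.938419296682994 [-0.51280675  0.80682401 -2.45105729]
```

View pics/s2.png

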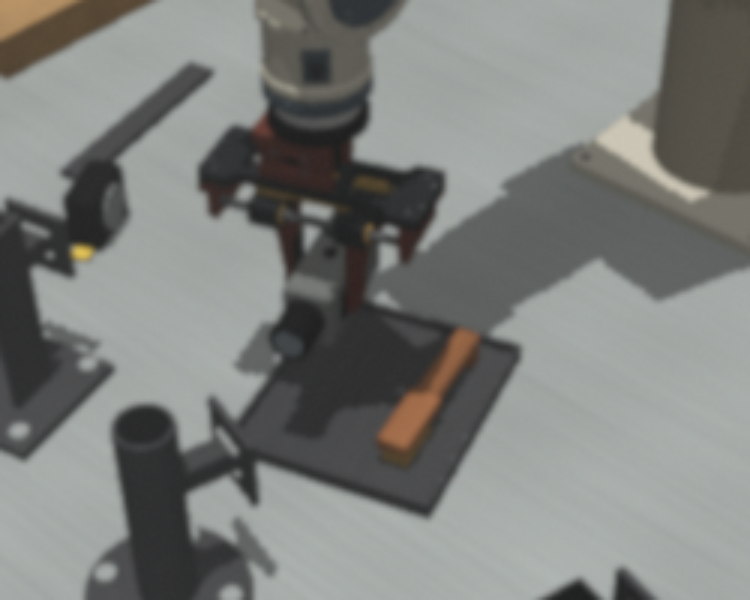

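The thermometer is held level above the tray, with its lens at crop pixel (292,335). Now carrying it to the aiming pose, with the origin at (429,356,90) and yaw -14.2°.

Call:
{"fn": "play_rows", "kwargs": {
  "motion": [
    [-0.145, 1.07, 0.2, 0, 0, -0.015, 30],
    [-0.145, 1.07, 0.2, 0, 0, -0.015, 30],
    [-0.29, 2.14, 0, 0, 0, -0.03, 30],
    [-0.29, 2.14, 0, 0, 0, -0.03, 30],
    [-0.29, 2.14, 0, 0, 0, -0.03, 30],
    [-0.29, 2.14, 0, 0, 0, -0.03, 30],
    [-0.29, 2.14, 0, 0, 0, -0.03, 30],
    [-0.29, 2.14, 0, 0, 0, -0.03, 30],
    [-0.29, 2.14, 0, 0, 0, -0.03, 30],
    [-0.29, 2.14, 0, 0, 0, -0.03, 30]
  ]
}}

```text
time: 5.37
tcp_pos: [459.5, 120.9, 122.7]
orientation: [-0.042, 0.999, -0.0, -0.001]
force: [0.7, -0.6, -1.2]
opening: 41.9
```

Call:
{"fn": "play_rows", "kwargs": {
  "motion": [
    [-0.29, 2.14, 0, 0, 0, -0.03, 30],
    [-0.29, 2.14, 0, 0, 0, -0.03, 30],
    [-0.29, 2.14, 0, 0, 0, -0.03, 30],
    [-0.29, 2.14, 0, 0, 0, -0.03, 30],
    [-0.29, 2.14, 0, 0, 0, -0.03, 30],
    [-0.29, 2.14, 0, 0, 0, -0.03, 30],
    [-0.29, 2.14, 0, 0, 0, -0.03, 30],
    [-0.29, 2.14, 0, 0, 0, -0.03, 30],
    [-0.29, 2.14, 0, 0, 0, -0.03, 30],
    [-0.29, 2.14, 0, 0, 0, -0.03, 30]
  ]
}}

```text
time: 6.2
tcp_pos: [430.5, 334.7, 122.5]
orientation: [0.108, 0.994, -0.001, -0.001]
force: [0.2, -0.3, -2.0]
opening: 42.5
```

Call:
{"fn": "play_rows", "kwargs": {
  "motion": [
    [-0.145, 1.07, 0, 0, 0, -0.015, 30],
    [-0.145, 1.07, 0, 0, 0, -0.015, 30],
    [0, 0, 0, 0, 0, 0, 30],
    [0, 0, 0, 0, 0, 0, 30],
    [0, 0, 0, 0, 0, 0, 30]
  ]
}}

```text
time: 6.62
tcp_pos: [428.1, 354.6, 122.9]
orientation: [0.122, 0.993, -0.001, -0.001]
force: [-0.9, -0.7, -2.5]
opening: 41.8
```

Run:
```python
from station import get_obs,imaging
import cv2,numpy as np; from h import *
from scipy.spatial.transform import Rotation as R
o=get_obs();print(o["time"],o["tcp_pos"],o["opening"],o["force"])
y=R.from_quat(o["orientation"]).as_matrix();print("yaw",np.degrees(np.arctan2(y[1,1],y[0,1]))-90)
F={n:imaging.grab_frame(n) for n in("scene","top")}
pickle.dump(F,open("aim.pkl","wb"))
f=F["scene"];a=np.radians(-14.2)
pad=np.array([598.3,312.7,120]);x=np.array([np.cos(a),np.sin(a),0])
im=cv2.resize(f["img"],None,fx=3,fy=3,interpolation=cv2.INTER_CUBIC)
for p in proj(f,[pad,pad-100*x]): cv2.drawMarker(im,tuple(int(v*3+1) for v in p),(0,255,0),0,14,1); print(p)
cv2.imwrite("pics/s3.png",im[580:1180,750:1550])
im=cv2.resize(F["top"]["img"],None,fx=3,fy=3,interpolation=cv2.INTER_CUBIC)
for p in proj(F["top"],[pad,pad-100*x]): cv2.drawMarker(im,tuple(int(v*3+1) for v in p),(0,255,0),0,14,1); print(p)
cv2.imwrite("pics/t3.png",im[280:880,150:750])
for n,g in F.items():
    X=cloud(g); r=X-(pad-175*x)
    lx=r@x; ly=r@np.array([-x[1],x[0],0])
    m=(lx>35)&(lx<90)&(np.abs(ly)<40)&(X[...,2]>70)&(X[...,2]<160)
    print(n,m.sum(),"lx",np.percentile(lx[m],[2,50,98]),"ly",np.percentile(ly[m],[2,50,98]),"z",np.percentile(X[m][:,2],[2,50,98]))
    mb=(lx>-80)&(lx<90)&(np.abs(ly)<40)&(X[...,2]>85)&(X[...,2]<143); print(cv2.minAreaRect(np.c_[lx[mb],ly[mb]].astype(np.float32)))
```

```text
6.6167 [428.08265192 354.57613572 122.91012527] 41.78651697025755 [-0.90415364 -0.65519793 -2.46167308]
yaw -13.999596047652034
[366.51664165 308.47874646]
[405.01369043 285.05019365]
[150.3814628  168.47935464]
[137.99658444 210.05125602]
scene 492 lx [35.69594677 55.91733872 74.43548618] ly [-15.85776898   5.89143771  19.10913975] z [ 97.64239497 130.37435137 140.56071041]
((4.4373321533203125, 0.5671463012695312), (60.76416015625, 142.4539337158203), 81.93331146240234)
top 287 lx [35.63168946 53.3991758  73.12030954] ly [-16.51566701  -4.57401502  15.78069844] z [111.95545625 133.55154232 141.44048553]
((0.8961181640625, -0.3019676208496094), (145.7711639404297, 41.448158264160156), 0.01719013601541519)
```

View pics/s3.png

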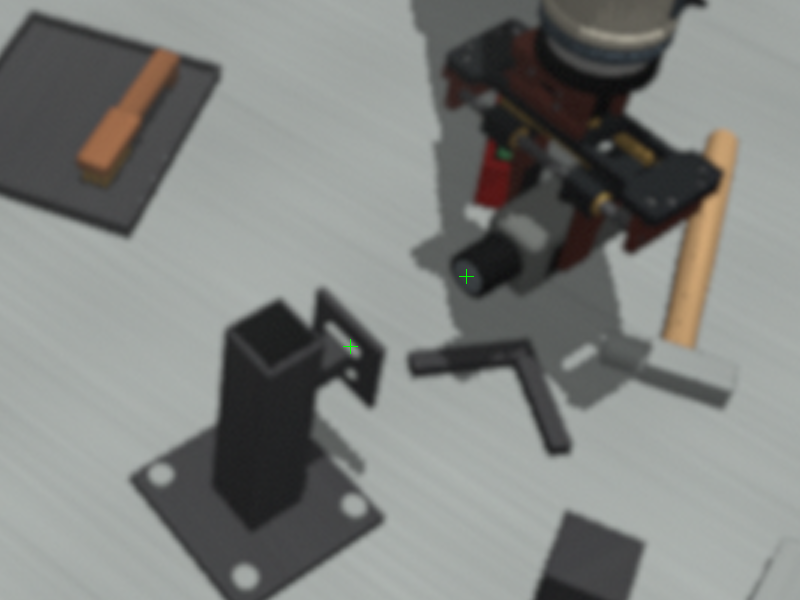

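View pics/t3.png

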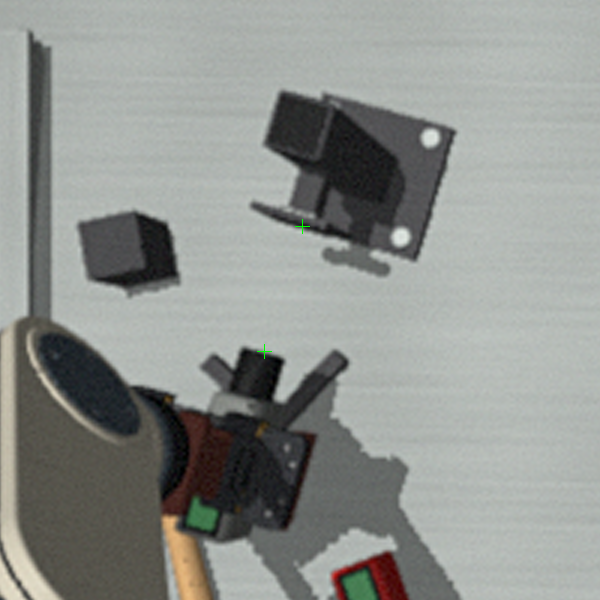

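The lens sits on the predicted point (scene crop 466,276), and the pad cross falls at the plate's centre (350,346). The cloud has the thermometer square-on, with its lens about 100 mm off. Holding for 2.5 s.

Call:
{"fn": "play_rows", "kwargs": {
  "motion": [
    [0, 0, 0, 0, 0, 0, 30],
    [0, 0, 0, 0, 0, 0, 30],
    [0, 0, 0, 0, 0, 0, 30],
    [0, 0, 0, 0, 0, 0, 30],
    [0, 0, 0, 0, 0, 0, 30],
    [0, 0, 0, 0, 0, 0, 30],
    [0, 0, 0, 0, 0, 0, 30],
    [0, 0, 0, 0, 0, 0, 30],
    [0, 0, 0, 0, 0, 0, 30],
    [0, 0, 0, 0, 0, 0, 30]
  ]
}}

```text
time: 7.55
tcp_pos: [428.5, 355.5, 123.7]
orientation: [0.122, 0.993, -0.0, -0.0]
force: [0.5, -0.0, -2.6]
opening: 42.0
```

Call:
{"fn": "play_rows", "kwargs": {
  "motion": [
    [0, 0, 0, 0, 0, 0, 30],
    [0, 0, 0, 0, 0, 0, 30],
    [0, 0, 0, 0, 0, 0, 30],
    [0, 0, 0, 0, 0, 0, 30],
    [0, 0, 0, 0, 0, 0, 30],
    [0, 0, 0, 0, 0, 0, 30],
    [0, 0, 0, 0, 0, 0, 30],
    [0, 0, 0, 0, 0, 0, 30],
    [0, 0, 0, 0, 0, 0, 30],
    [0, 0, 0, 0, 0, 0, 30]
  ]
}}

```text
time: 8.38
tcp_pos: [428.6, 355.4, 123.7]
orientation: [0.122, 0.993, -0.0, -0.0]
force: [0.7, -0.1, -1.7]
opening: 41.7
```

Call:
{"fn": "play_rows", "kwargs": {
  "motion": [
    [0, 0, 0, 0, 0, 0, 30],
    [0, 0, 0, 0, 0, 0, 30],
    [0, 0, 0, 0, 0, 0, 30],
    [0, 0, 0, 0, 0, 0, 30],
    [0, 0, 0, 0, 0, 0, 30],
    [0, 0, 0, 0, 0, 0, 30],
    [0, 0, 0, 0, 0, 0, 30],
    [0, 0, 0, 0, 0, 0, 30],
    [0, 0, 0, 0, 0, 0, 30],
    [0, 0, 0, 0, 0, 0, 30]
  ]
}}

```text
time: 9.22
tcp_pos: [428.6, 355.5, 123.7]
orientation: [0.122, 0.993, 0.0, -0.0]
force: [0.1, -0.3, -2.7]
opening: 41.8
```

Run:
```python
from station import get_obs
import numpy as np
o=get_obs();print(o["time"],o["tcp_pos"],o["opening"],np.abs(o["qd"]).max())
```

```text
9.2167 [428.55330614 355.45261482 123.66489669] 41.76619231458579 0.0023899822338058537
```

Call:
{"fn": "play_rows", "kwargs": {
  "motion": [
    [0.145, -1.07, 0, 0, 0, 0.015, 30],
    [0.145, -1.07, 0, 0, 0, 0.015, 30],
    [0.29, -2.14, 0, 0, 0, 0.03, 30],
    [0.29, -2.14, 0, 0, 0, 0.03, 30],
    [0.29, -2.14, 0, 0, 0, 0.03, 30],
    [0.29, -2.14, 0, 0, 0, 0.03, 30],
    [0.29, -2.14, 0, 0, 0, 0.03, 30],
    [0.29, -2.14, 0, 0, 0, 0.03, 30],
    [0.29, -2.14, 0, 0, 0, 0.03, 30],
    [0.29, -2.14, 0, 0, 0, 0.03, 30]
  ]
}}

```text
time: 10.05
tcp_pos: [454.8, 161.9, 123.8]
orientation: [-0.013, 1.0, 0.0, 0.0]
force: [1.1, -0.4, -1.9]
opening: 41.8
```

Call:
{"fn": "play_rows", "kwargs": {
  "motion": [
    [0.29, -2.14, 0, 0, 0, 0.03, 30],
    [0.29, -2.14, 0, 0, 0, 0.03, 30],
    [0.29, -2.14, 0, 0, 0, 0.03, 30],
    [0.29, -2.14, 0, 0, 0, 0.03, 30],
    [0.29, -2.14, 0, 0, 0, 0.03, 30],
    [0.29, -2.14, 0, 0, 0, 0.03, 30],
    [0.29, -2.14, 0, 0, 0, 0.03, 30],
    [0.29, -2.14, 0, 0, 0, 0.03, 30],
    [0.29, -2.14, 0, 0, 0, 0.03, 30],
    [0.29, -2.14, 0, 0, 0, 0.03, 30]
  ]
}}

```text
time: 10.88
tcp_pos: [483.8, -52.3, 123.8]
orientation: [-0.163, 0.987, -0.0, 0.0]
force: [0.4, 0.2, -1.5]
opening: 41.8
```

Call:
{"fn": "play_rows", "kwargs": {
  "motion": [
    [0.145, -1.07, -0.2, 0, 0, 0.015, 30],
    [0.145, -1.07, -0.2, 0, 0, 0.015, 30],
    [0, 0, 0, 0, 0, 0, 30],
    [0, 0, 0, 0, 0, 0, 30],
    [0, 0, -1, 0, 0, 0, 30],
    [0, 0, -1.5, 0, 0, 0, 30],
    [0, 0, -1.5, 0, 0, 0, 30],
    [0, 0, -1, 0, 0, 0, 30],
    [0, 0, -1, 0, 0, 0, 30],
    [0, 0, 0, 0, 0, 0, 30]
  ]
}}

```text
time: 11.72
tcp_pos: [485.3, -71.9, 57.8]
orientation: [-0.177, 0.984, 0.001, -0.001]
force: [-1.0, 0.4, -2.9]
opening: 42.3
```

Run:
```python
from station import get_obs,imaging
import cv2,numpy as np
o=get_obs();print(o["time"],o["tcp_pos"],o["opening"],o["force"])
f=imaging.grab_frame("scene");cv2.imwrite("pics/s4.png",cv2.resize(f["img"][100:300,150:400],(750,600)))
```

```text
11.7167 [485.33850138 -71.86485661  57.79014992] 42.310011554851066 [-1.03109121  0.41463769 -2.93351816]
```

View pics/s4.png

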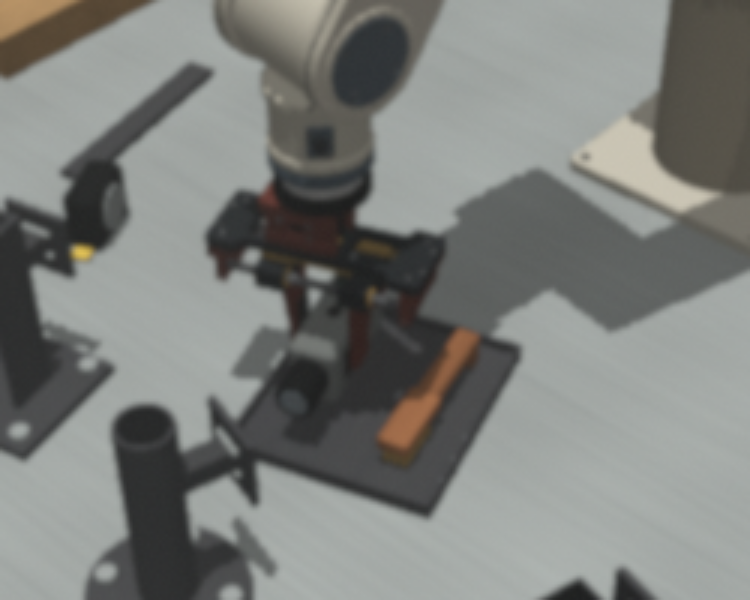

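It is level over its old spot, with 22 mm to go. Lowering gently.

Call:
{"fn": "play_rows", "kwargs": {
  "motion": [
    [0, 0, -0.4, 0, 0, 0, 30],
    [0, 0, -0.4, 0, 0, 0, 30],
    [0, 0, -0.4, 0, 0, 0, 30],
    [0, 0, -0.3, 0, 0, 0, 30],
    [0, 0, -0.2, 0, 0, 0, 30],
    [0, 0, -0.2, 0, 0, 0, 30],
    [0, 0, -0.1, 0, 0, 0, 30],
    [0, 0, 0, 0, 0, 0, 30],
    [0, 0, 0, 0, 0, 0, 30]
  ]
}}

```text
time: 12.52
tcp_pos: [486.6, -72.6, 39.7]
orientation: [-0.177, 0.984, -0.0, 0.0]
force: [0.1, 0.0, -2.2]
opening: 41.9
```

Call:
{"fn": "play_rows", "kwargs": {
  "motion": [
    [0, 0, -0.1, 0, 0, 0, 30],
    [0, 0, -0.05, 0, 0, 0, 30],
    [0, 0, 0, 0, 0, 0, 30],
    [0, 0, 0, 0, 0, 0, 30]
  ]
}}

```text
time: 12.85
tcp_pos: [486.7, -72.6, 38.3]
orientation: [-0.177, 0.984, -0.0, 0.0]
force: [-0.3, 0.2, 0.2]
opening: 41.9
```

Contact: the weight has come off the wrist. One more 0.5 mm, then a slow release.

Call:
{"fn": "play_rows", "kwargs": {
  "motion": [
    [0, 0, -0.05, 0, 0, 0, 30],
    [0, 0, 0, 0, 0, 0, 30],
    [0, 0, 0, 0, 0, 0, 50],
    [0, 0, 0, 0, 0, 0, 55],
    [0, 0, 0, 0, 0, 0, 62],
    [0, 0, 0, 0, 0, 0, 70],
    [0, 0, 0, 0, 0, 0, 74],
    [0, 0, 0, 0, 0, 0, 74],
    [0, 0, 0, 0, 0, 0, 74],
    [0, 0, 0, 0, 0, 0, 74]
  ]
}}

```text
time: 13.68
tcp_pos: [486.5, -72.5, 37.6]
orientation: [-0.177, 0.984, 0.0, -0.0]
force: [-0.1, 0.0, -0.0]
opening: 64.9
```

Call:
{"fn": "play_rows", "kwargs": {
  "motion": [
    [0, 0, 0.5, 0, 0, 0, 74],
    [0, 0, 1, 0, 0, 0, 74],
    [0, 0, 1.5, 0, 0, 0, 74],
    [0, 0, 2, 0, 0, 0, 74],
    [0, 0, 2, 0, 0, 0, 74],
    [0, 0, 2, 0, 0, 0, 74],
    [0, 0, 2, 0, 0, 0, 74],
    [0, 0, 2, 0, 0, 0, 74],
    [0, 0, 2, 0, 0, 0, 74],
    [0, 0, 2, 0, 0, 0, 74]
  ]
}}

```text
time: 14.52
tcp_pos: [486.3, -72.5, 209.7]
orientation: [-0.177, 0.984, -0.0, 0.0]
force: [-0.5, 0.3, -0.5]
opening: 65.3
```

Call:
{"fn": "play_rows", "kwargs": {
  "motion": [
    [-0.5, 2.5, 0, 0, 0, 0, 74],
    [-0.5, 3, 0, 0, 0, 0, 74],
    [-0.5, 3, 0, 0, 0, 0, 74],
    [-0.5, 3, 0, 0, 0, 0, 74],
    [-0.5, 3, 0, 0, 0, 0, 74],
    [-0.5, 3, 0, 0, 0, 0, 74],
    [-0.5, 3, 0, 0, 0, 0, 74],
    [-0.5, 2, 0, 0, 0, 0, 74],
    [0, 0, 0, 0, 0, 0, 74],
    [0, 0, 0, 0, 0, 0, 74]
  ]
}}

```text
time: 15.35
tcp_pos: [446.3, 153.1, 208.4]
orientation: [-0.178, 0.984, -0.0, 0.0]
force: [0.2, -0.3, -0.1]
opening: 64.8
```

Run:
```python
from station import get_obs,imaging
import cv2,numpy as np; from h import *
o=get_obs();print(o["time"],o["tcp_pos"],o["opening"],o["force"])
F={n:imaging.grab_frame(n) for n in("top","scene")}
for n,f in F.items():
    X=cloud(f)
    m=(np.abs(X[...,0]-488)<90)&(np.abs(X[...,1]+71)<45)&(X[...,2]>44)&(X[...,2]<75)
    P=X[m];print(n,m.sum(),cv2.minAreaRect(P[:,:2].astype(np.float32)),np.median(P[:,2]))
    if len(P)>20:
        m=(P[:,2]>53)&(P[:,2]<58);Q=P[m];c=np.linalg.lstsq(np.c_[Q[:,:2]-Q[:,:2].mean(0),np.ones(len(Q))],Q[:,2],rcond=None)[0];print("tilt deg",np.degrees(c[:2]),c[2])
cv2.imwrite("pics/t5.png",F["top"]["img"]);cv2.imwrite("pics/s5.png",F["scene"]["img"])
```

```text
15.35 [446.26594535 153.11460974 208.37171238] 64.83535071848961 [ 0.18015692 -0.27685727 -0.12773188]
top 926 ((487.2017822265625, -68.54052734375), (144.73773193359375, 42.34241485595703), 20.64866828918457) 55.86275869604303
tilt deg [-0.16738117 -0.0558648 ] 55.921716955058265
scene 715 ((488.45361328125, -70.05250549316406), (147.06239318847656, 44.51827621459961), 20.257793426513672) 55.88189611157403
tilt deg [-0.18515932 -0.57888069] 56.03472422499645
```

View pics/s5.png

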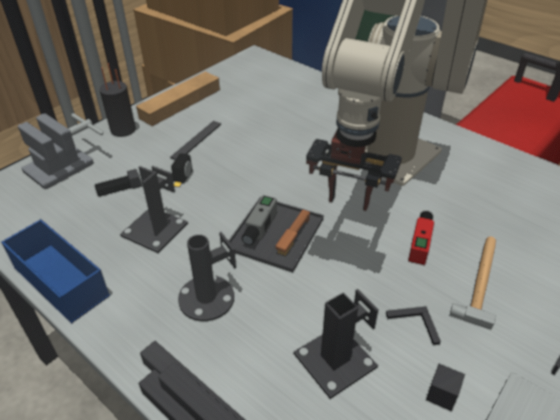

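View pics/t5.png

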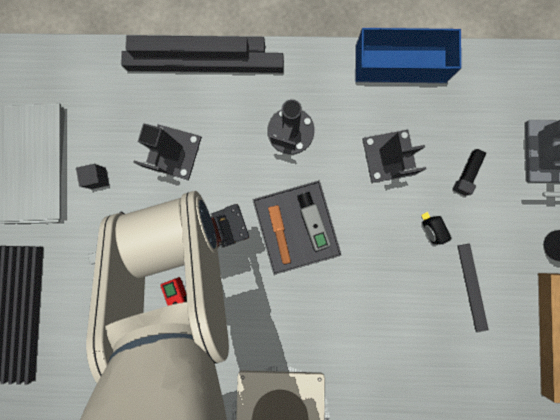

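The thermometer lies flat in the tray (top 314,220), the gripper is clear and nothing else has moved. Handing in.

```bash
python3 -c "
from station import ticket; print(ticket.finish_job())"
```

```text
the job is handed in; nothing more can be done
None
```

I picked the grey thermometer out of the tray and aimed it square-on at the square-tube post's pad. After holding it still for about 2.5 s, I laid it back on its old spot in the tray, let go and moved the arm clear. The job was handed in about 15.5 s into the 54 s allowed, and it reported no verdict.

- **Aiming:** the lens was about 100 mm from the pad. The top camera had the thermometer within about 1 mm sideways and well under 1° of square-on, and its height put the sight line at the pad centre to within a few millimetres. The arm's joints were still during the hold.
- **Laying back:** both cameras put the thermometer's top at 56 mm, so its underside is on the tray floor. It is tilted by less than 1° and is inside the rim. The wrist force read about zero after letting go, and nothing else had moved.
- **Disagreements:** the two cameras differed by 1 to 2 mm throughout. At the aiming pose, the scene camera's rectangle fit for the thermometer was spoiled by the fingers in view, so I relied on the top camera and on the lens matching its predicted pixel.

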